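Open up the lens press

TASK

Unload position, please: wind the press's handwheel counter-clockwise until the ram is fully up and hand-tight against its stop, but do not force the wheel once it goes solid. Then work the guard latch by its thumb pad, so that the bar lifts out of its catch, and push the gate wide open, at least 60 degrees; leave the ram tight up, the gate open and the other things on the bench where they are.

Things in the scene. Friction and masses are not known exactly. Their poses are not given: they have to be found in the camera images.
- wheel: Steel handwheel: rim 140 mm across (bar 16 mm), hub 30 mm, three 12 mm spokes 120 deg apart. Origin: hub centre, in the rim's plane; z up, x along a spoke; turns and rises with the wheel. Counter-clockwise from above it climbs 30 mm a turn, ram with it; stays where left. Takes 6 to 10 N on a spoke 45 mm from the axis. Plane starts 240 to 250 mm above the table.
- ram: Screw and platen. Origin: centre of the platen's underside; the platen is a steel disc 84 mm across, 15 mm thick, on the lower end of the screw under the crosshead. Origin 170 mm below the wheel's; rises with it.
- stop: Fixed stop round the screw; origin on the screw axis at the crosshead's underside, 165 mm above the table. From it hangs an aluminium sleeve 52 mm across, screwed out 22 to 36 mm below the origin: its setting differs every time and is not reported. When the platen's top bears on it the wheel goes solid. Hand-tight: 15 to 25 N on a spoke 45 mm from the axis; it then stays tight by itself.
- press: The fixed beige press, base 270 mm (x) by 305 mm (y, from -115 to +190), 25 mm thick. Origin on the screw axis at table height, z up. Crosshead under the wheel: bar 235 mm (x) by 56 mm, its top 200 mm above the table. Clear guard panels on the -x, +x and -y sides, 115 mm high; the gate closes the +y side.
- gate_hinge (a point): Top of the gate's vertical hinge line, 125 mm above the table, at x +90, y +170 mm in the press's frame. The point turns with the gate: the gate reaches 170 mm from it along its -x; its -y side is the inner side, towards the screw.
- gate (a joint): Opening angle of the guard gate, rad: 0 closed, up to 1.75 as its free end swings outward, away from the screw (clockwise from above). Beige frame 163 mm long, 12 mm thick, top edge 125 mm above the table, top rail 36 mm deep. Stays where left; about 1 N moves it.
- latch (a joint): Tilt of the gravity latch bar, rad: 0 level, nose in its catch; to 0.45 nose raised. Steel, 140 mm long, pivoted on the inner face of the gate's top rail 135 mm from the hinge, 108 mm above the table. The nose, past the gate's free end, clears the fork-shaped catch at 0.25; it drops by itself when let go. Hold it up until the gate is 0.1 rad open.
- thumb_pad (a point): Centre of the top of the latch's thumb pad: level steel plate 44 mm along the gate by 36 mm, 5 mm thick, inside the gate, 45 mm from the pivot towards the hinge, 115 mm above the table. Pressed down 15 mm (2 to 3 N) it raises the nose. The top rail beside it (inner face 26 mm off, 10 mm higher) lets a finger on the pad push the gate outward.
- puck: Bystander: loose clear lens blank, disc 48 mm across, 22 mm high, on the press base inside the guard; origin at the centre of its underside.
- brush: Bystander: loose brush lying on the table before the press; origin at the centre of its underside.
- polish: Bystander: loose bottle 60 mm across, 150 mm tall; origin at the centre of its underside.
- jar: Bystander: loose jar 72 mm across, 90 mm tall; origin at the centre of its underside.
- spanner: Bystander: loose spanner lying on the table; origin at the centre of its underside.
- parts_tray: Bystander: loose open cardboard tray 160 by 120 by 40 mm; origin at the centre of its underside.
- mug: Bystander: loose white mug 80 mm across, 90 mm tall; origin at the centre of its underside.

How it is judged:
By the outcome, as a careful person would: the job done as asked, in the order asked, and still so for the second after the job is handed in, with the robot touching nothing.
It also fails if it takes over 72 s, if anything falls off the work surface, if the arm or the gripper's body presses on something with over 40 N, if the wrist force passes 120 N, or if a joint passes its speed limit or range.

ROBOT

A 6-joint arm with a two-finger parallel gripper is mounted at the origin on the work surface. World frame = base frame: x ahead of the robot, y to its left, z up, the work surface at z = 0. Lengths are in m, angles in rad, forces in N, time in s.
With the tool pointing down it reaches from about 0.3 to 0.775 m from the base axis. Payload 14.6 kg.
Tool frame: the origin (TCP) lies midway between the tips of the shut fingers; the grasp point (between the pads) lies 19 mm behind it (env.grasp_offset is the distance from the TCP to the grasp point, in m); z points along the fingers, y is the line along which they close (so a half turn about z gives the same grasp; the last joint's range is limited). The gripper opens to 94 mm and grips with 3 to 60 N. Pads are 16 mm wide; open, the fingers measure 119 mm over their backs; the gripper's body (75 mm by 177 mm) begins 78 mm behind the grasp point.
Start: joints at [1.086, 0.3, 1.521, -0, 1.321, -0.067], TCP at [0.223, 0.503, 0.166] pointing down, gripper open.
Joint ranges: [-3.03, 3.03], [-0.79, 2.21], [0.23, 2.52], [-1.04, 4.18], [0, 3.07], [-2.55, 2.55]. Speed limits (rad/s): [2.22, 2.22, 2.57, 3.14, 3.14, 3.14].

INTERFACE

Orientations are given as [roll, pitch, yaw] about the fixed x, y, z axes, in that order (R = Rz(yaw) Ry(pitch) Rx(roll)).
In Python, from rig import env, snapshot gives the robot as it stands.
- The arm moves only by the shell command python3 -m handwheel 'ROWS' [FORCE]. ROWS is JSON, one flat list of numbers, 7 for each row, row after row: the shift along the tool's x, y, z in m, then the turn, a rotation vector about the tool's x, y, z in degrees, then the closure, from 0 (fully open) to 1 (shut). A call has 1 to 8 rows; each row shifts and turns the commanded pose from where the row before left it, along the tool's axes as they then stand; what a row does not reach is not made up. A row lasts 1/8 s, in which the tool goes at most 62.5 mm and 10.7 degrees, less where a joint would pass 70% of its speed; a pose out of reach is approached as far as the arm can. A call is refused whole if a number of a shift passes 0.0625 or a number of a turn 10.7, either way. A call with a gripper value outside its range is refused whole. The fingers move at their own pace and stop on an object; FORCE is the grip in N (left out, the last holds). Time passes only in rows, so rows that do not move let the fingers close. It gives the time, the measured TCP pose, the force, the opening and the grip force at its end, in the units of the state.
- env.get_state(): the state, without advancing time (a new reading comes with each control period).
- snapshot(name): name is "side" or "top" or "wrist"; returns a dict with "frame" (480x640x3 uint8, red, green, blue), "mtx" (3x3 intrinsics, pixels), "rvec" (rotation vector, rad) and "tvec" (3), from world to camera coordinates, as OpenCV has them; the wrist camera has in their place "tool_from_camera" (4x4, takes a point from camera to tool coordinates, whose origin is the TCP and whose axes are the flange's). Camera axes: x right, y down, z forward; pixel columns grow to the right and rows downward; lengths in m; the calibration is good to about 2 mm. A picture is of the moment at which its call begins: read the wrist's pose just before it. There is no depth.
- env.close_job(): hands the job in; it is judged then, once.
The state is a dict: "time": time; "joint_positions": joint angles; "dq": joint speeds; "joint_torque": joint torques, N m; "tcp_pos": TCP position; "tcp_rot": TCP orientation; "force": force on the tool from outside, world axes, zero at the start; "torque": the same for the moment, N m; "gripper_width": finger opening in m; "finger_force": force on a finger pad.
Only numpy, scipy, OpenCV 4.12 (cv2) and the standard library are available. Lean on these libraries where they do the work, as an engineer would, in place of code of your own. Each camera call takes 0.05 s, during which the arm holds its last target. There are 200 camera calls.

## Working session

There is one attempt and no reset: what is moved stays moved. The work goes in short steps, Python scripts to look and compute and a shell command to move; the robot and the scene stay as the last step left them, time stands still between calls to the robot, and variables do not carry over. Pictures are saved under pics/ and viewed, at most 10 in all, crops included, and the job is handed in when it is done.

```bash
ls; mkdir -p pics; python3 - <<'E'
from rig import env, snapshot
import cv2, json
s=env.get_state(); print(s)
for n in("top","side"):
    d=snapshot(n); cv2.imwrite(f"pics/{n}0.png",d["frame"][:,:,::-1]); print(n,d["mtx"].tolist(),d["rvec"],d["tvec"])
E
```

```text
pics
{'time': 0.0, 'joint_positions': array([ 1.08641394e+00,  3.00469559e-01,  1.52156923e+00, -1.93456683e-05,
        1.32067978e+00, -6.66007774e-02]), 'dq': array([-0.00232797, -0.00186702, -0.00096934,  0.00016055,  0.00243271,
        0.00168229]), 'joint_torque': array([-2.42972907e-03, -5.31793892e+01, -3.52745891e+01,  7.08580320e-02,
        2.42775731e-02, -8.43403086e-05]), 'tcp_pos': array([0.22302335, 0.50242794, 0.16569221]), 'tcp_rot': array([-3.14046798e+00, -5.62351056e-05,  2.72381581e+00]), 'force': array([-0.26007858,  0.08582584,  0.82430166]), 'torque': array([ 0.04151544, -0.03273512,  0.02762904]), 'finger_force': 0.0, 'gripper_width': 0.09383957917140469}
top [[512.6327912689951, 0.0, 332.1063411607456], [0.0, 512.6327912689951, 239.63278815431454], [0.0, 0.0, 1.0]] [ 2.10677294 -2.10948599  0.22386892] [0.02765336 0.53422751 1.44493677]
side [[456.63776921893935, 0.0, 318.3287231059753], [0.0, 456.63776921893935, 245.31291490277718], [0.0, 0.0, 1.0]] [ 2.17955723 -0.08271074  0.03778518] [-0.49129902  0.17200292  1.51107806]
```

View pics/top0.png

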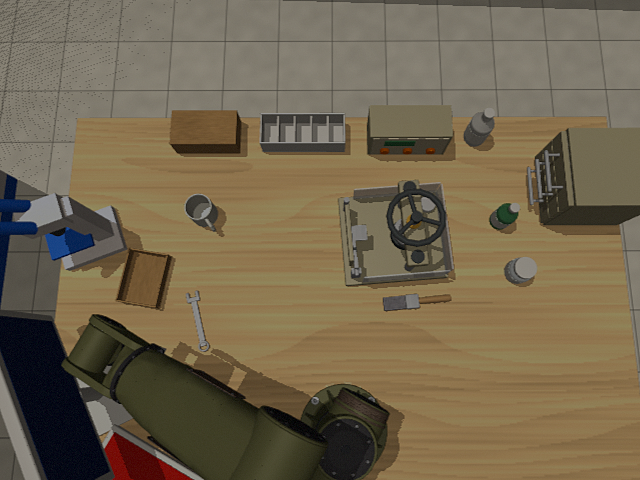

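View pics/side0.png

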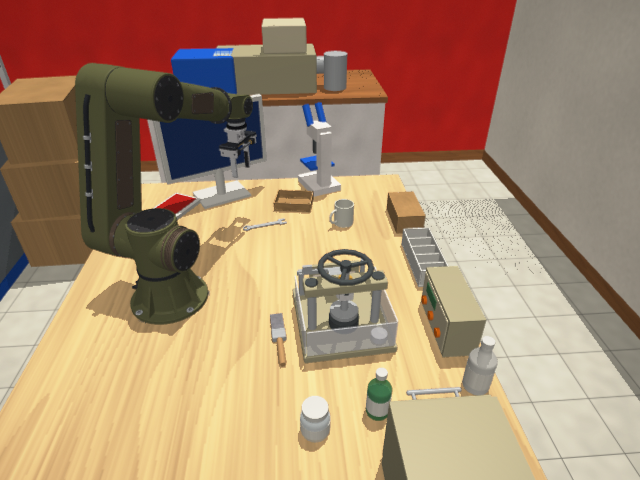

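The top view has world +x up and +y left. The press is near pixel (400,235), its wheel hub near (417,218), the gate on its left side (x≈350) and the brush below it at (415,302). In the side view the wheel hub is near (346,267).

```bash
cat > h.py <<'E'
import numpy as np, cv2
from scipy.spatial.transform import Rotation as Ro
from rig import env, snapshot
def ray(d,uv,pose=None):
    p=cv2.undistortPoints(np.array([[uv]],float),d["mtx"],None)[0,0]; v=np.array([*p,1.])
    if "rvec" in d:
        R=cv2.Rodrigues(np.array(d["rvec"],float))[0]; return -R.T@d["tvec"], R.T@v
    T=pose@d["tool_from_camera"]; return T[:3,3],T[:3,:3]@v
def plane(d,uv,z,pose=None):
    c,v=ray(d,uv,pose); return c+v*(z-c[2])/v[2]
def proj(d,P): return cv2.projectPoints(np.array(P,float).reshape(-1,3),d["rvec"],d["tvec"],d["mtx"],None)[0][:,0]
def tool():
    s=env.get_state(); T=np.eye(4); T[:3,:3]=Ro.from_euler("xyz",s["tcp_rot"]).as_matrix(); T[:3,3]=s["tcp_pos"]; return T
def wpix(d,P,pose):
    T=np.linalg.inv(pose@d["tool_from_camera"]); q=T[:3,:3]@np.asarray(P)+T[:3,3]; q=d["mtx"]@q; return q[:2]/q[2]
E
python3 - <<'E'
from h import *
t=snapshot("top"); s=snapshot("side")
a=cv2.resize(t["frame"][165:315,320:470],(600,600),interpolation=3)
cv2.imwrite("pics/crop.png",a[:,:,::-1])
f=t["frame"].astype(int); m=((f.max(2)<75)&(np.ptp(f,axis=2)<25)).astype(np.uint8); m[:,:380]=0;m[:,455:]=0;m[:170]=0;m[285:]=0
cs,_=cv2.findContours(m,0,2); c=max(cs,key=cv2.contourArea); e=cv2.fitEllipse(cv2.convexHull(c)); print(e)
for z in(.24,.25): print(plane(t,e[0],z))
E
```

```text
((420.9466857910156, 231.3580780029297), (63.33357620239258, 106.13068389892578), 162.82810974121094)
[ 0.51612674 -0.20198405  0.24      ]
[ 0.51379424 -0.20022075  0.25      ]
```

View pics/crop.png

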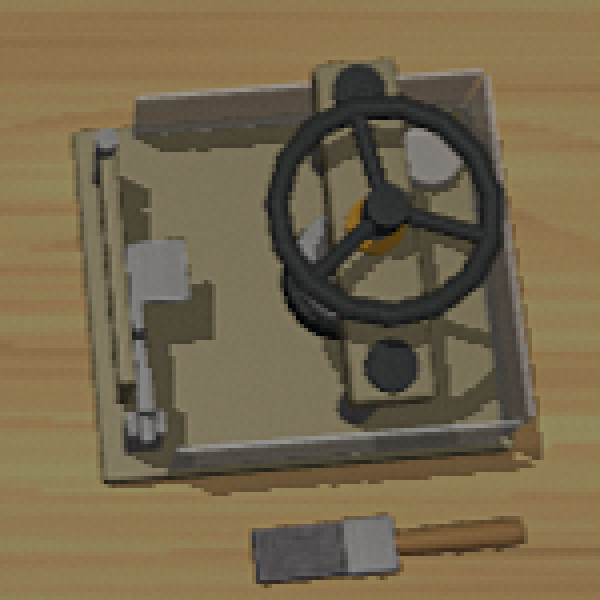

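The 4x crop shows the hub at crop (386,210), with spokes towards (362,118), (490,233) and (312,272). The thumb pad is at (160,268), the hinge top at (106,145), and the base's left edge runs (79,130)-(107,482). The clear puck sits under the wheel's right side.

```bash
python3 - <<'E'
from h import *
t=snapshot("top"); s=snapshot("side")
P=lambda u,v,z: plane(t,(320+(u-.0)/4,165+v/4),z)
hub=P(386,210,.245); a=P(79,130,.025); b=P(107,482,.025)
ex=(a-b)/np.linalg.norm(a-b); yaw=np.arctan2(ex[1],ex[0]); print("edge",a,b,np.linalg.norm(a-b),np.degrees(yaw))
print("hub",hub)
h=P(106,145,.125); pad=P(160,268,.115); print("hinge",h,"pad",pad)
for w in(yaw,):
  R=np.array([[np.cos(w),-np.sin(w)],[np.sin(w),np.cos(w)]])
  print("axis from hinge",h[:2]-R@[.09,.17],"from corners",(a+b)[:2]/2-R@[0,.19])
  print("pad in press",R.T@(pad[:2]-hub[:2]))
for u,v in((362,118),(490,233),(312,272)):
  q=P(u,v,.245)-hub; print("spoke",np.degrees(np.arctan2(q[1],q[0])),np.linalg.norm(q))
for z in(.235,.245,.255): print(z,proj(s,[*P(386,210,z)[:2],z]))
cv2.imwrite("pics/sidecrop.png",cv2.resize(s["frame"][235:365,270:410],(700,650))[:600,:,::-1])
E
```

```text
edge [0.67263181 0.00356941 0.025     ] [ 0.4033173  -0.01584813  0.025     ] 0.2700136007723553 4.123882376568221
hub [ 0.55166913 -0.19102474  0.245     ]
hinge [ 0.63108872 -0.01415327  0.125     ] pad [ 0.54368277 -0.05191339  0.115     ]
axis from hinge [ 0.55354698 -0.19018531] from corners [ 0.55163806 -0.19564743]
pad in press [0.00203825 0.1393255 ]
spoke 12.215879621393002 0.06332195395509024
spoke -103.0585755692595 0.06806844794214632
spoke 129.9610448447075 0.06374071788730352
0.235 [[345.62545244 268.77647856]]
0.245 [[344.70777512 265.55043843]]
0.255 [[343.78344189 262.30099979]]
```

View pics/sidecrop.png

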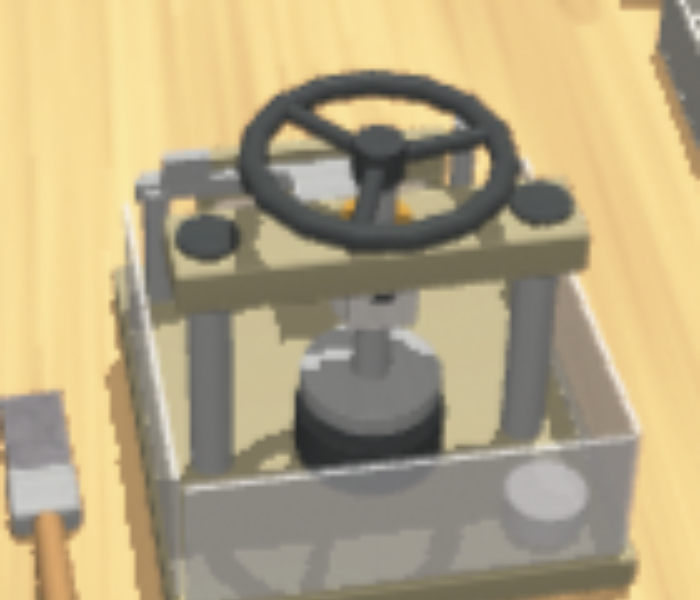

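The sidecrop shows the steel sleeve hanging at about crop (375,325), well above the platen. The spokes are roughly at 12°, 132° and −108°. My plan is to push a spoke with the shut fingers held at a fixed orientation (yaw 90°) on a circle of about 35 mm radius. First I'll lift and turn, then travel over the wheel.

```bash
python3 -m handwheel '[0,0,-0.03,0,0,9.44,1, 0,0,-0.03,0,0,9.44,1, 0,0,-0.03,0,0,9.44,1, 0,0,-0.03,0,0,9.44,1, 0,0,-0.03,0,0,9.44,1, 0,0,-0.03,0,0,9.44,1, 0,0,-0.03,0,0,9.44,1]' 20
python3 -m handwheel '[-0.043,0.0195,0,0,0,0,1,-0.043,0.0195,0,0,0,0,1,-0.043,0.0195,0,0,0,0,1,-0.043,0.0195,0,0,0,0,1,-0.043,0.0195,0,0,0,0,1,-0.043,0.0195,0,0,0,0,1,-0.043,0.0195,0,0,0,0,1,-0.043,0.0195,0,0,0,0,1]'
```

```text
time: 1.18
tcp_pos: [0.2231, 0.5026, 0.3772]
tcp_rot: [-3.142, 0.0, 1.565]
force: [0.3, 0.5, -0.1]
gripper_width: 0.0272
finger_force: 0.0
time: 2.17
tcp_pos: [0.3794, 0.1572, 0.3763]
tcp_rot: [3.141, -0.0, 1.571]
force: [-0.1, 0.4, 0.2]
gripper_width: 0.0004
finger_force: 0.0
```

```bash
python3 -m handwheel '[-0.043,0.0195,0,0,0,0,1,-0.043,0.0195,0,0,0,0,1,-0.043,0.0195,0,0,0,0,1,-0.043,0.0195,0,0,0,0,1,-0.043,0.0195,0,0,0,0,1,-0.043,0.0195,0,0,0,0,1,-0.043,0.0195,0,0,0,0,1,0,0,0,0,0,0,1]'
python3 - <<'E'
from h import *
T=tool(); d=snapshot("wrist"); print(T[:3,3],d["tool_from_camera"].round(3).tolist(),d["mtx"].tolist())
np.savez("pics/w1.npz",T=T,m=d["mtx"],t=d["tool_from_camera"])
cv2.imwrite("pics/w1.png",d["frame"][:,:,::-1])
E
```

```text
time: 3.18
tcp_pos: [0.5159, -0.1447, 0.3748]
tcp_rot: [-3.139, -0.001, 1.568]
force: [0.0, 0.9, -1.6]
gripper_width: 0.0005
finger_force: 0.0
[ 0.51585505 -0.14467206  0.37484091] [[0.0, -0.963, -0.27, 0.077], [1.0, 0.0, -0.0, -0.001], [0.0, -0.27, 0.963, -0.219], [0.0, 0.0, 0.0, 1.0]] [[368.6262632176164, 0.0, 319.5928111322733], [0.0, 368.6262632176164, 240.43144658551728], [0.0, 0.0, 1.0]]
```

View pics/w1.png

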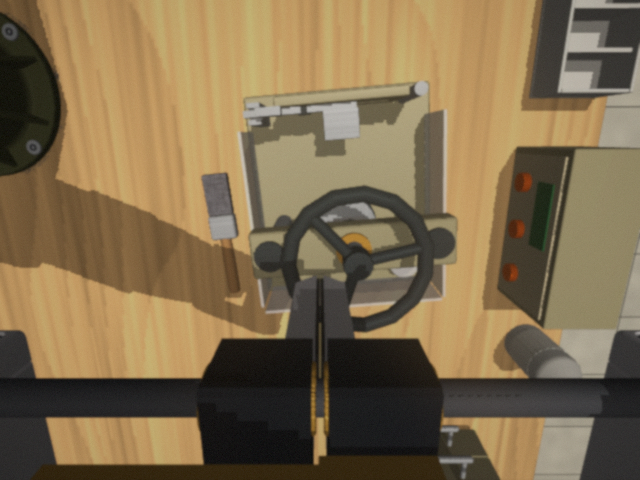

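The wrist view shows the hub at (357,263), the rim spanning columns 282-434 and rows 187-331, spokes towards (425,247) and (314,220), and the thumb pad at (341,121).

```bash
python3 - <<'E'
from h import *
z=np.load("pics/w1.npz"); d=dict(mtx=z["m"],tool_from_camera=z["t"]); T=z["T"]
hub=plane(d,(357.5,263),.25,T); rim=plane(d,(358,259),.245,T); pad=plane(d,(341,121),.115,T); print("hub",hub,rim,"pad",pad)
for p in((425,247),(314,220)):
  q=plane(d,p,.245,T)-hub; print(np.degrees(np.arctan2(q[1],q[0])),np.hypot(q[0],q[1]))
for p in((293,340),(350,340),(301,280),(346,280)):  # finger size
  c,v=ray(d,p,np.eye(4)); print("finger",[ (c+v*(zz-c[2])/v[2]).round(4).tolist() for zz in(0,-.02)])
hl=plane(d,(420,89),.125,T); print("hinge",hl)
E
```

```text
hub [ 0.55181716 -0.18646263  0.25      ] [ 0.55273612 -0.18399147  0.245     ] pad [ 0.54104748 -0.0478538   0.115     ]
12.506119925156355 0.06826126033507748
135.21521106559803 0.0600141746091072
finger [[-0.0527, -0.0186, 0.0], [-0.0408, -0.017, -0.02]]
finger [[-0.0526, 0.0194, -0.0], [-0.0407, 0.0175, -0.02]]
finger [[-0.0098, -0.0127, 0.0], [-0.0019, -0.0116, -0.02]]
finger [[-0.0098, 0.0159, 0.0], [-0.0019, 0.0143, -0.02]]
hinge [ 0.63351394 -0.01251707  0.125     ]
```

```bash
python3 - <<'E'
import cv2
f=cv2.imread("pics/w1.png"); cv2.imwrite("pics/w1c.png",cv2.convertScaleAbs(cv2.resize(f[170:350,250:450],(800,720),interpolation=3)[:600],alpha=1.8,beta=15))
E
```

```text
(no output)
```

View pics/w1c.png

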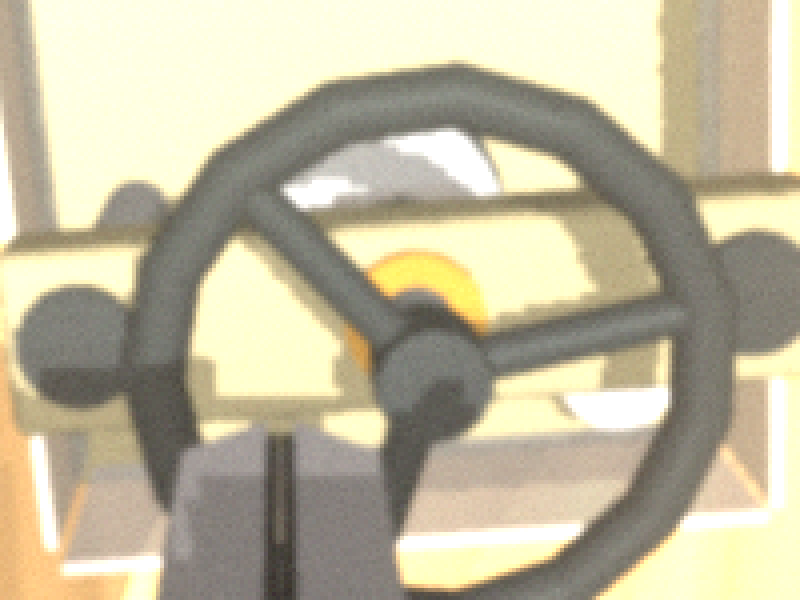

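The enhanced crop puts the finger tip near row 277, where I expected about 264, so I'll check the TCP against the side view. I'll read the sleeve in the same picture.

```bash
python3 - <<'E'
from h import *
T=tool(); s=snapshot("side"); p=T[:3,3]; print(p, proj(s,[p,p+[0,0,.05],[.552,-.188,.245]]))
a=cv2.resize(s["frame"][195:345,290:400],None,fx=4,fy=4,interpolation=0)
b=cv2.resize(s["frame"][285:325,325:365],None,fx=9,fy=9,interpolation=2)
q=proj(s,p)[0]; cv2.circle(a,(int((q[0]-290)*4+2),int((q[1]-195)*4+2)),3,(255,0,0),1)
o=np.zeros((600,800,3),np.uint8); o[:600,:440]=a; o[:360,440:800]=b
cv2.imwrite("pics/s2.png",o[:,:,::-1])
for w in (.129,.136,.143): 
  th=np.linspace(0,6.28,60); print(w,proj(s,np.c_[.552+.026*np.cos(th),-.19+.026*np.sin(th),0*th+w])[:,1].max())
th=np.linspace(0,6.28,60); r=proj(s,np.c_[.552+.042*np.cos(th),-.19+.042*np.sin(th),0*th+.09]); print("platen top", r.min(0),r.max(0))
E
```

```text
[ 0.51553726 -0.14322174  0.37543791] [[330.40002622 216.1095198 ]
 [330.61884845 199.54634369]
 [344.69417254 264.87306925]]
0.129 303.45634116023456
0.136 301.60441040530816
0.143 299.74091709894924
platen top [328.88351558 297.82115644] [357.60895238 317.46542787]
```

View pics/s2.png

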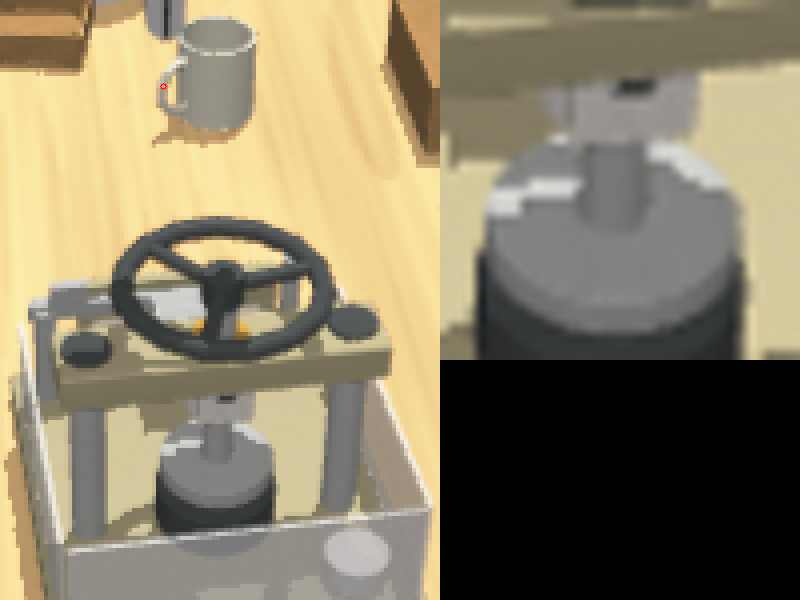

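In the side crop the fingertips end near (331,205), yet the reported TCP projects to (330,216), so the visible tips may be short of the TCP. The sleeve's bottom is near row 300, about z≈0.142, which puts solid contact roughly 1.7 turns away. I'll go above the insertion spot (gap at −48°) and check from close by.

```bash
python3 -m handwheel '[-0.024,0.02,0,0,0,0,1,-0.024,0.02,0,0,0,0,1,-0.0236,0.02,0,0,0,0,1,0,0,0.035,0,0,0,1,0,0,0.035,0,0,0,1,0,0,0.03,0,0,0,1,0,0,0,0,0,0,1,0,0,0,0,0,0,1]'
python3 - <<'E'
from h import *
T=tool(); s=snapshot("side"); p=T[:3,3]; w=snapshot("wrist"); 
a=cv2.resize(s["frame"][215:290,310:380],None,fx=6,fy=6,interpolation=2)
q=proj(s,p)[0]; print(p,q); cv2.circle(a,(int((q[0]-310)*6+3),int((q[1]-215)*6+3)),3,(255,0,0),1)
o=np.zeros((600,800,3),np.uint8); o[:450,:420]=a
b=cv2.convertScaleAbs(cv2.resize(w["frame"][120:400,220:410],None,fx=2,fy=2),alpha=1.6); print(wpix(w,p,T)); o[:560,420:800]=b
cv2.imwrite("pics/s3.png",o[:,:,::-1])
E
```

```text
time: 4.28
tcp_pos: [0.5758, -0.2135, 0.2783]
tcp_rot: [3.139, 0.001, 1.571]
force: [-0.1, 0.2, 0.8]
gripper_width: 0.0006
finger_force: 0.0
[ 0.57583086 -0.21350958  0.27831522] [355.15978717 260.28417037]
[321.01692689 265.35655465]
```

View pics/s3.png

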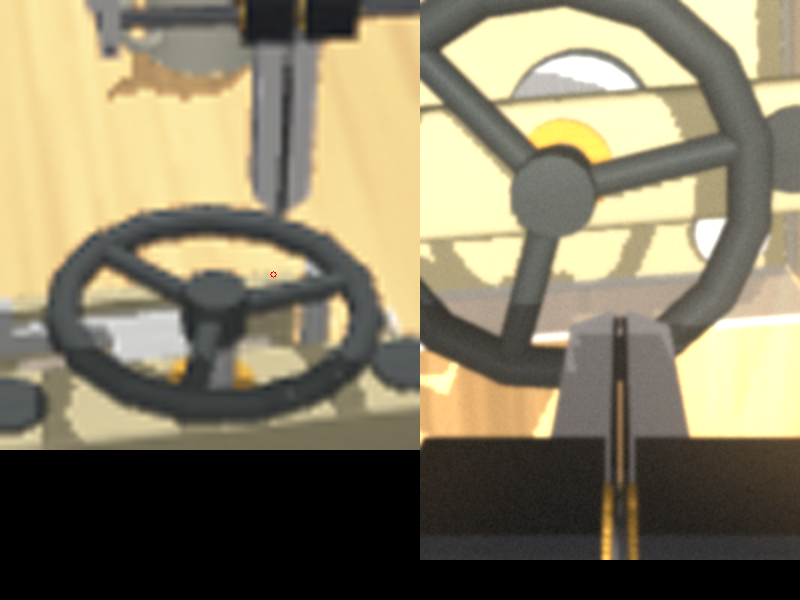

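The tip shows at side pixel (357,251) against a projected TCP of (355,260), so the visible tip is about 29 mm short. In the wrist view the hub is at (286,217) and the tip at (320,280), over the gap between spokes. I'll check the grasp offset and recompute the hub numerically.

```bash
python3 - <<'E'
from h import *
print(env.grasp_offset)
z=np.load("pics/w1.npz"); d=dict(mtx=z["m"],tool_from_camera=z["t"]); T=tool()
print(plane(d,(286.5,217.5),.253,T))
s=snapshot("side"); a=s["frame"].astype(int)
for r in range(236,262): print(r," ".join("%3d"%v for v in a[r,348:366].mean(1)))
for dz in(0,.02,.03,.04): print(dz,proj(s,T[:3,3]+[0,0,dz]),wpix(d,T[:3,3]+[0,0,dz],T),wpix(d,T[:3,3]+[0,.008,dz],T))
E
```

```text
0.0188
[ 0.55269099 -0.18860411  0.253     ]
236 210 212 209 182  96 137 136 137 127  62 108 137 137 140 169 203 204 206
237 210 212 209 182  96 137 137 137 126  50 110 137 136 142 172 205 204 205
238 210 212 210 182  99 136 137 136 126  52 115 137 137 144 181 205 204 206
239 210 211 209 183 107 137 136 136 126  53 115 136 137 142 175 206 205 206
240 210 211 210 184 115 137 137 137 126  53 115 137 137 142 175 207 205 206
241 211 211 210 181 116 137 137 136 121  54 118 137 137 149 193 207 206 207
242 211 212 208 160 117 137 137 133 102  60 131 137 137 146 186 207 207 206
243 212 212 209 160 116 137 137 132 101  62 132 137 136 146 183 206 207 207
244 213 212 209 165 113 136 137 132 101  64 137 137 137 148 190 205 208 207
245 214 211 210 191 115 137 137 132 102  67 137 137 136 155 203 205 207 207
246 215 212 212 208 125 136 137 133  98  73 137 137 138 162 204 205 207 208
247 215 213 212 210 153 136 137 130  77  73 137 136 141 172 205 205 208 207
248 210 210 209 208 188 151 136 129  78  76 137 140 160 192 206 206 207 207
249 155 179 176 180 205 185 132 127  80  87 145 171 205 211 208 206
[... 581 characters left out ...]
185 133 115  92  58  58  70  78  84
258 212 212 215 216 216 218 219 218 217 218 219 216 185 115  68  58  69  77
259 202 209 214 215 213 216 215 216 216 216 218 219 214 191 129  68  58  70
260 127 180 208 210 192 207 195 205 204 200 204 211 179 138 167 112  69  77
261  90  97 142 191 190 190 185 181 181 179 177 157 114  93  91  91  94  95
0 [[355.18791965 260.42685552]] [321.01233585 265.35308939] [321.02883934 253.20617678]
0.02 [[355.51097785 254.32847118]] [321.21508349 277.02196514] [321.23519097 263.88183525]
0.03 [[355.67483364 251.23535803]] [321.33091087 283.68825879] [321.35323627 269.98894151]
0.04 [[355.84027049 248.11239916]] [321.45829713 291.01980858] [321.48319555 276.71242031]
```

Hub confirmed at (0.5527, −0.1886). Two views agree that the tips sit about 30 mm above the reported TCP. I'll descend gently into the gap, watching the force.

```bash
python3 -m handwheel '[0,0,0.012,0,0,0,1,0,0,0.012,0,0,0,1,0,0,0.012,0,0,0,1,0,0,0.012,0,0,0,1,0,0,0,0,0,0,1]'
python3 -m handwheel '[0,0,0.006,0,0,0,1,0,0,0.006,0,0,0,1,0,0,0.006,0,0,0,1,0,0,0,0,0,0,1,0,0,0,0,0,0,1]'
python3 - <<'E'
from h import *
s=snapshot("side"); a=s["frame"].astype(int); T=tool(); print(env.get_state()["torque"],T[:3,3])
for r in range(246,280): print(r," ".join("%3d"%v for v in a[r,348:366].mean(1)))
E
```

```text
time: 5.05
tcp_pos: [0.5751, -0.2139, 0.2271]
tcp_rot: [-3.14, -0.001, 1.57]
force: [-0.0, -0.1, -0.3]
gripper_width: 0.0005
finger_force: 0.0
time: 5.68
tcp_pos: [0.5755, -0.2141, 0.2104]
tcp_rot: [3.141, 0.0, 1.57]
force: [0.4, 0.5, 1.0]
gripper_width: 0.0005
finger_force: 0.0
[-0.05904554  0.04039384  0.02190189] [ 0.5755302  -0.21406877  0.21051499]
246 214 212 206 134 131 137 137 138 138 112 137 137 137 146 177 205 207 207
247 215 213 206 130 131 137 136 129  89 115 137 136 138 162 205 205 207 207
248 210 210 201 110 135 136 136 129  85 100 136 137 140 166 206 206 207 207
249 154 180 168 114 149 137 136 128  75  90 137 136 143 179 208 206 207 207
250  96  93  95 114 150 136 137 126  58  90 136 136 141 172 209 207 207 208
251  84  88  92 114 151 136 137 127  58  90 136 136 141 174 210 208 207 208
252  70  72  80 112 145 137 136 127  61  94 137 136 141 168 204 205 205 208
253  56  57  68 111 140 137 137 128  62  97 136 136 135 125 129 173 175 203
254  90  92  86 111 140 137 137 127  63 109 137 136 132 105  90  89  98 153
255 184 186 155 107 137 136 137 126  51 110 137 137 131  95 
[... 1139 characters left out ...]
 120 116 138 211
271  49  68 109 137 138 146 141 103 105 115 122 172 108 116 119 118 142 206
272  67 113 169 167 169 170 163 134 129 120 122 119 110 115 117 126 159 176
273 102 137 175 177 183 187 196 194 196 189 181 133 118 118 119 118 108  77
274 114 148 188 189 189 189 189 189 189 189 189 181 133 118 117 110  80  62
275 112 140 178 187 189 189 189 189 189 189 189 190 179 117 110  93  88  89
276 112 137 166 174 188 189 190 190 189 189 182 179 166 101  82  88  88  84
277 110 128 154 159 176 190 188 178 176 169 136 106  78  56  61  84  83  78
278 105 101 103 110 146 176 165 102  76  55  56  57  57  59  59  62  77  70
279  86  85  86  85  76  78  56  56  58  58  59  59  59  59  59  61  66  58
```

The tip now reads at row 271, inside the wheel between spokes, with no contact force. I'll compute the circle steps.

```bash
python3 - <<'E'
from h import *
C=np.array([.5527,-.1886]); p=tool()[:2,3]; print(p-C)
a=np.radians(-48+22.5*np.arange(17)); q=C+.035*np.c_[np.cos(a),np.sin(a)]
d=np.diff(q,axis=0)*1000
for i,x in enumerate(d): print(-48+22.5*(i+1),"tool x %.1f y %.1f"%(x[1],x[0]))
E
```

```text
[ 0.0228302  -0.02546877]
-25.5 tool x 10.9 y 8.2
-3.0 tool x 13.2 y 3.4
19.5 tool x 13.5 y -2.0
42.0 tool x 11.7 y -7.0
64.5 tool x 8.2 y -10.9
87.0 tool x 3.4 y -13.2
109.5 tool x -2.0 y -13.5
132.0 tool x -7.0 y -11.7
154.5 tool x -10.9 y -8.2
177.0 tool x -13.2 y -3.4
199.5 tool x -13.5 y 2.0
222.0 tool x -11.7 y 7.0
244.5 tool x -8.2 y 10.9
267.0 tool x -3.4 y 13.2
289.5 tool x 2.0 y 13.5
312.0 tool x 7.0 y 11.7
```

```bash
python3 -m handwheel '[0,0,0.007,0,0,0,1,0.0109,0.0082,0,0,0,0,1,0.0132,0.0034,0,0,0,0,1,0.0135,-0.002,0,0,0,0,1,0,0,0,0,0,0,1]'
cat > m.py <<'E'
from h import *
s=env.get_state(); p=s["tcp_pos"][:2]-[.5527,-.1886]; f=s["force"]
print("t",s["time"],"ang",np.degrees(np.arctan2(p[1],p[0])).round(1),"r",np.hypot(*p).round(4),"z",s["tcp_pos"][2].round(4),"F",f.round(1),"Tz",s["torque"].round(3),"Maxis",round(p[0]*f[1]-p[1]*f[0],3))
E
python3 m.py
```

```text
time: 6.35
tcp_pos: [0.5865, -0.1762, 0.205]
tcp_rot: [3.137, 0.003, 1.571]
force: [5.9, -4.8, 6.4]
gripper_width: 0.0002
finger_force: 4.7
t 6.35 ang 20.2 r 0.036 z 0.205 F [ 5.9 -4.8  6.4] Tz [-0.954 -1.087 -0.034] Maxis -0.235
```

Contact is good: the spoke is moving, with an axis moment of about 0.27 Nm. I'll continue round, rising with the wheel.

```bash
python3 -m handwheel '[0.0117,-0.007,-0.0019,0,0,0,1,0.0082,-0.0109,-0.0019,0,0,0,1,0.0034,-0.0132,-0.0019,0,0,0,1,-0.002,-0.0135,-0.0019,0,0,0,1,-0.007,-0.0117,-0.0019,0,0,0,1,-0.0109,-0.0082,-0.0019,0,0,0,1,-0.0132,-0.0034,-0.0019,0,0,0,1,-0.0135,0.002,-0.0019,0,0,0,1]'; python3 m.py
```

```text
time: 7.35
tcp_pos: [0.5202, -0.1977, 0.2212]
tcp_rot: [3.138, -0.001, 1.572]
force: [0.5, 3.1, 3.4]
gripper_width: 0.0002
finger_force: 1.9
t 7.35 ang -164.3 r 0.0337 z 0.2212 F [0.5 3.1 3.4] Tz [0.432 0.195 0.008] Maxis -0.096
```

```bash
python3 -m handwheel '[-0.0117,0.007,-0.0019,0,0,0,1,-0.0082,0.0109,-0.0019,0,0,0,1,-0.0034,0.0132,-0.0019,0,0,0,1,0.002,0.0135,-0.0019,0,0,0,1,0.007,0.0117,-0.0019,0,0,0,1,0.0109,0.0082,-0.0019,0,0,0,1,0.0132,0.0034,-0.0019,0,0,0,1,0.0135,-0.002,-0.0019,0,0,0,1]'; python3 m.py
python3 - <<'E'
from h import *
s=snapshot("side"); cv2.imwrite("pics/s4.png",cv2.resize(s["frame"][225:330,290:400],None,fx=5,fy=5,interpolation=2)[:,:,::-1])
for w in(.14,.142,.144):
  th=np.linspace(0,6.28,60); print(w,proj(s,np.c_[.5527+.026*np.cos(th),-.1886+.026*np.sin(th),0*th+w])[:,1].max())
for w in(.118,.122,.126):
  th=np.linspace(0,6.28,60); r=proj(s,np.c_[.5527+.042*np.cos(th),-.1886+.042*np.sin(th),0*th+w])[:,1];print(w,r.min(),r.max())
E
```

```text
time: 8.35
tcp_pos: [0.585, -0.1752, 0.2337]
tcp_rot: [-3.142, -0.0, 1.571]
force: [0.0, -0.7, -0.7]
gripper_width: 0.0006
finger_force: 0.0
t 8.35 ang 22.5 r 0.035 z 0.2337 F [ 0.  -0.7 -0.7] Tz [-0.065  0.013  0.026] Maxis -0.024
0.14 300.1952937327634
0.142 299.6623396522912
0.144 299.1284353090679
0.118 290.3880574429359 309.8616731639982
0.122 289.3584387124458 308.811643635686
0.126 288.3253277324884 307.7578615367916
```

View pics/s4.png

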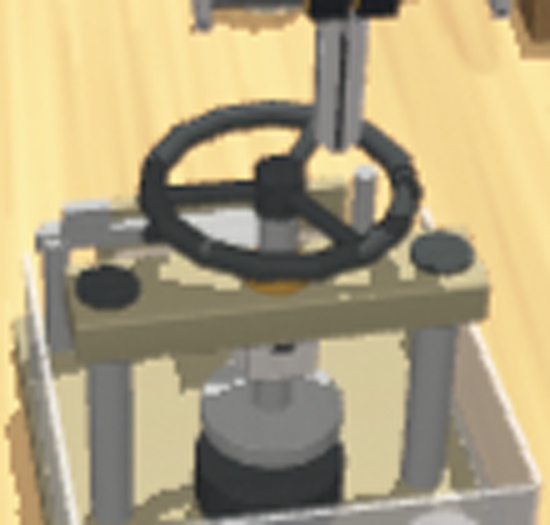

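The picture shows the finger sitting above the plane, with the platen top edge at about row 314, so only about 0.48 turn done: the short tip rode over the spoke. Spokes now lie near 65°, 185° and 305°, and the wheel plane is at about 0.259 with about 1.25 turns left. I'll re-insert deeper in the gap and check.

```bash
python3 -m handwheel '[-0.007,0.002,0,0,0,0,1,0,0,0.01,0,0,0,1,0,0,0.009,0,0,0,1,0,0,0.009,0,0,0,1,0,0,0,0,0,0,1]'; python3 m.py;  python3 -m handwheel '[0.007,-0.002,0,0,0,0,1,0.0117,-0.007,-0.0009,0,0,0,1,0.0082,-0.0109,-0.0019,0,0,0,1,0.0034,-0.0132,-0.0019,0,0,0,1,0,0,0,0,0,0,1]'; python3 m.py
```

```text
time: 9.02
tcp_pos: [0.5867, -0.1834, 0.2046]
tcp_rot: [-3.14, -0.001, 1.57]
force: [-0.0, 0.6, 1.0]
gripper_width: 0.0004
finger_force: 0.0
t 9.025 ang 8.7 r 0.0344 z 0.2046 F [-0.   0.6  1. ] Tz [-0.087  0.049 -0.015] Maxis 0.019
time: 9.65
tcp_pos: [0.5548, -0.1523, 0.2124]
tcp_rot: [3.136, 0.001, 1.571]
force: [4.5, 2.6, 5.8]
gripper_width: 0.0004
finger_force: 3.3
t 9.65 ang 86.7 r 0.0363 z 0.2124 F [4.5 2.6 5.8] Tz [ 0.343 -0.749  0.016] Maxis -0.157
```

```bash
python3 -m handwheel '[-0.002,-0.0135,-0.0019,0,0,0,1,-0.007,-0.0117,-0.0019,0,0,0,1,-0.0109,-0.0082,-0.0019,0,0,0,1,-0.0132,-0.0034,-0.0019,0,0,0,1,-0.0135,0.002,-0.0019,0,0,0,1,-0.0117,0.007,-0.0019,0,0,0,1,-0.0082,0.0109,-0.0019,0,0,0,1,-0.0034,0.0132,-0.0019,0,0,0,1]'; python3 m.py;python3 -m handwheel '[0,0,0,0,0,0,1]'; python3 m.py
```

```text
time: 10.65
tcp_pos: [0.5484, -0.2221, 0.2266]
tcp_rot: [-3.137, -0.001, 1.571]
force: [-18.6, 3.0, 8.4]
gripper_width: 0.0001
finger_force: 8.7
t 10.65 ang -97.3 r 0.0338 z 0.2266 F [-18.6   3.    8.4] Tz [0.498 3.501 0.196] Maxis -0.635
time: 10.78
tcp_pos: [0.5499, -0.2229, 0.2263]
tcp_rot: [-3.141, 0.001, 1.57]
force: [-6.0, -1.3, 4.2]
gripper_width: 0.0008
finger_force: 3.2
t 10.775 ang -94.7 r 0.0345 z 0.2263 F [-6.  -1.3  4.2] Tz [-0.519  1.127  0.019] Maxis -0.203
```

```bash
python3 -m handwheel '[0.001,0.0068,-0.0009,0,0,0,1,0.001,0.0067,-0.001,0,0,0,1,0.0035,0.0059,-0.0009,0,0,0,1,0.0035,0.0058,-0.001,0,0,0,1,0.0055,0.0041,-0.0009,0,0,0,1,0.0054,0.0041,-0.001,0,0,0,1,0.0066,0.0017,-0.0009,0,0,0,1,0.0066,0.0017,-0.001,0,0,0,1]'; python3 m.py
python3 - <<'E'
from h import *
s=snapshot("side"); a=s["frame"].astype(int)
for r in range(292,318): print(r," ".join("%3d"%v for v in a[r,330:362:2].mean(1)))
E
```

```text
time: 11.78
tcp_pos: [0.5862, -0.1925, 0.234]
tcp_rot: [-3.141, 0.006, 1.568]
force: [-4.7, -18.9, 1.9]
gripper_width: 0.0005
finger_force: 7.6
t 11.775 ang -6.6 r 0.0337 z 0.234 F [ -4.7 -18.9   1.9] Tz [-3.538  0.853  0.235] Maxis -0.649
292 106 105 104 105 104 104 104 104 105 103 106 111 110 130 148 148
293 104 104 105 104 104 106 111 107 104  96 121 133 130 158 190 190
294 101 104 112 110 113 121 134 111  55  78 147 148 130 131 190 190
295  98 110 130 130 138 149 149 107  92 118 146 147 131 128 185 190
296 124 131 131 132 139 149 149 146 146 149 146 146 130 127 161 190
297 123 131 130 132 139 149 149 146 147 150 146 146 131 128 143 190
298 124 130 130 130 136 149 149 146 147 149 146 146 130 127 141 190
299 121 130 131 130 129 149 148 149 146 147 141 139 130 129 134 191
300 107 131 130 131 129 145 144 152 140 137 116 116 129 130 130 191
301 105 131 131 130 130 129 123 130 131 130 131 131 130 129 127 191
302 110 129 129 131 130 129 129 131 130 130 131 132 130 129 122 190
303 145 118 131 131 130 129 129 131 131 130 131 131 131 125 133 191
304 180 109 129 130 130 130 129 131 131 130 
[... 207 characters left out ...]
 110 108 151 191 191
308 189 123 102 111 115 116 118 119 118 116 113 109 111 191 192 191
309 178  90  85 100 112 117 116 116 116 115 112 106  96 183 191 191
310 147  88  56  57  94 108 113 113 112 108 104  91  91 127 192 192
311 105  79  57  56  56  65  91  92  93  76  62  85  89  98 191 191
312  78  56  57  57  57  57  56  55  56  56  55  61  89  90 185 191
313  57  56  56  55  55  55  55  56  55  55  55  56  86  86 143 192
314  56  55  55  55  56  56  55  56  56  55  56  56  56  55  97 191
315  55  55  55  56  56  55  55  56  54  55  55  56  54  55  96 192
316  56  56  57  56  55  54  54  56  55  55  55  55  55  56  83 191
317  56  55  56  56  56  54  56  57  56  56  56  57  56  55  83 192
```

```bash
python3 -m handwheel '[0.0068,-0.001,-0.0009,0,0,0,1,0.0067,-0.001,-0.001,0,0,0,1,0.0059,-0.0035,-0.0009,0,0,0,1,0.0058,-0.0035,-0.001,0,0,0,1,0.0041,-0.0055,-0.0009,0,0,0,1,0.0041,-0.0054,-0.001,0,0,0,1]'
cat > m.py <<'E'
from h import *
s=env.get_state(); p=s["tcp_pos"][:2]-[.5527,-.1886]; f=s["force"]; M=p[0]*f[1]-p[1]*f[0]
print("t",round(s["time"],2),"ang",np.degrees(np.arctan2(p[1],p[0])).round(1),"r",np.hypot(*p).round(4),"z",s["tcp_pos"][2].round(4),"F",f.round(1),"Tz",s["torque"][2].round(3),"pxF",round(M,3),"N at 45mm",round((M+s["torque"][2])/.045,1),"spoke",np.degrees(np.arctan2(f[0],-f[1])).round(0))
E
python3 m.py
python3 - <<'E'
from h import *
s=snapshot("side"); a=s["frame"].astype(int)
for r in range(294,312): print(r," ".join("%3d"%v for v in a[r,334:360:2].mean(1)))
E
```

```text
time: 12.58
tcp_pos: [0.5688, -0.1571, 0.2409]
tcp_rot: [3.134, 0.003, 1.57]
force: [14.8, -7.7, 4.9]
gripper_width: 0.0004
finger_force: 7.3
t 12.57 ang 62.9 r 0.0354 z 0.2409 F [14.8 -7.7  4.9] Tz 0.213 pxF -0.592 N at 45mm -8.4 spoke 62.0
294 111 108 112 121 133 111  55  78 147 147 130 128 160
295 130 130 138 148 149 107  92 119 147 146 130 127 144
296 131 131 139 148 148 145 147 148 146 145 130 128 142
297 131 131 139 148 148 146 145 149 146 145 129 129 137
298 130 130 136 148 148 145 146 149 146 144 129 130 133
299 130 130 128 148 148 148 145 146 141 140 129 129 129
300 130 130 129 145 143 151 140 137 116 116 130 128 119
301 130 130 130 128 121 131 130 130 131 131 130 128 120
302 129 131 130 129 129 130 130 130 130 130 130 119 134
303 127 130 130 129 129 130 130 129 130 130 128 102 148
304 110 130 129 129 129 131 130 129 131 129 121 107 190
305 111 112 128 127 129 132 131 129 129 121 108 123 191
306 115 113 116 121 129 134 132 128 116 111 109 160 190
307 106 109 115 116 116 116 117 116 112 109 128 190 190
308  89  95 113 114 117 116 116 113 110 105 140 191 191
309  87  84  84 102 110 107 106 109  97  90  94 181 191
310  80  55  56  56  57  65  69  85  86  90  90 126 191
311  56  56  56  56  57  56  56  57  62  89  90  98 191
```

```bash
python3 -m handwheel '[0.0013,-0.0032,-0.0004,0,0,0,1,0.001,-0.0033,-0.0005,0,0,0,1,0.0007,-0.0034,-0.0004,0,0,0,1,0.0003,-0.0034,-0.0005,0,0,0,1]'; python3 m.py; python3 -m handwheel '[0,-0.0034,-0.0004,0,0,0,1,-0.0004,-0.0034,-0.0005,0,0,0,1,-0.0007,-0.0034,-0.0004,0,0,0,1]'; python3 m.py
```

```text
time: 13.12
tcp_pos: [0.5558, -0.1529, 0.2427]
tcp_rot: [3.134, 0.002, 1.571]
force: [13.5, -2.1, 5.3]
gripper_width: 0.0005
finger_force: 6.1
t 13.12 ang 85.0 r 0.0358 z 0.2427 F [13.5 -2.1  5.3] Tz 0.087 pxF -0.488 N at 45mm -8.9 spoke 81.0
time: 13.5
tcp_pos: [0.5453, -0.1535, 0.2436]
tcp_rot: [3.135, 0.001, 1.572]
force: [10.4, 3.0, 3.8]
gripper_width: 0.0006
finger_force: 5.3
t 13.5 ang 101.9 r 0.0359 z 0.2436 F [10.4  3.   3.8] Tz 0.082 pxF -0.388 N at 45mm -6.8 spoke 106.0
```

```bash
python3 -m handwheel '[-0.001,-0.0033,-0.0004,0,0,0,1,-0.0013,-0.0032,-0.0005,0,0,0,1]'; python3 m.py; python3 -m handwheel '[-0.0016,-0.003,-0.0004,0,0,0,1,-0.0019,-0.0029,-0.0005,0,0,0,1]'; python3 m.py
python3 - <<'E'
from h import *
s=snapshot("side"); a=s["frame"].astype(int)
for r in range(296,310): print(r," ".join("%3d"%v for v in a[r,334:360:2].mean(1)))
E
```

```text
time: 13.75
tcp_pos: [0.5387, -0.1555, 0.2445]
tcp_rot: [3.136, 0.0, 1.572]
force: [9.4, 4.6, 3.1]
gripper_width: 0.0004
finger_force: 4.8
t 13.75 ang 113.0 r 0.0359 z 0.2445 F [9.4 4.6 3.1] Tz 0.055 pxF -0.376 N at 45mm -7.1 spoke 116.0
time: 14.0
tcp_pos: [0.5326, -0.1589, 0.2452]
tcp_rot: [3.136, -0.0, 1.572]
force: [8.6, 5.3, 2.4]
gripper_width: 0.0008
finger_force: 4.4
t 14.0 ang 124.1 r 0.0359 z 0.2452 F [8.6 5.3 2.4] Tz 0.032 pxF -0.364 N at 45mm -7.4 spoke 122.0
296 129 130 139 148 148 145 146 149 146 145 129 129 130
297 130 130 139 148 148 145 146 149 145 144 129 129 128
298 130 130 136 148 148 145 147 148 146 145 130 129 128
299 130 130 129 148 147 148 146 146 140 139 130 130 118
300 129 130 129 144 143 151 140 137 115 116 129 127 122
301 126 130 130 128 122 131 130 129 131 131 130 115 136
302 114 129 130 129 129 130 130 128 129 130 124 100 159
303 110 125 129 131 129 130 130 129 130 128 108 106 190
304 114 112 119 131 126 129 129 128 129 111 107 132 190
305 140 112 115 116 119 126 124 117 114 110 121 191 189
306 172 111 113 116 117 117 116 114 112 110 164 190 190
307 125  89 106 110 114 116 114 110 109 108 183 190 190
308  88  88  89  94 104 110 105  97  89  89 141 190 190
309  88  83  84  83  84  83  85  89  89  89  94 182 190
```

```bash
python3 -m handwheel '[-0.0012,-0.0016,-0.0003,0,0,0,1,-0.0013,-0.0015,-0.0003,0,0,0,1]'; python3 m.py; python3 -m handwheel '[-0.0014,-0.0015,-0.0003,0,0,0,1,-0.0014,-0.0014,-0.0003,0,0,0,1]'; python3 m.py; python3 -m handwheel '[-0.0015,-0.0013,-0.0002,0,0,0,1,-0.0016,-0.0012,-0.0003,0,0,0,1]'; python3 m.py
```

```text
time: 14.3
tcp_pos: [0.5293, -0.1613, 0.2456]
tcp_rot: [3.137, -0.001, 1.572]
force: [7.7, 5.7, 1.9]
gripper_width: 0.0002
finger_force: 4.0
t 14.3 ang 130.6 r 0.036 z 0.2456 F [7.7 5.7 1.9] Tz 0.078 pxF -0.345 N at 45mm -5.9 spoke 126.0
time: 14.55
tcp_pos: [0.5262, -0.164, 0.246]
tcp_rot: [3.138, -0.001, 1.572]
force: [7.5, 5.9, 2.1]
gripper_width: 0.0005
finger_force: 3.7
t 14.55 ang 137.1 r 0.0362 z 0.246 F [7.5 5.9 2.1] Tz 0.025 pxF -0.34 N at 45mm -7.0 spoke 128.0
time: 14.8
tcp_pos: [0.5244, -0.166, 0.2463]
tcp_rot: [3.136, -0.003, 1.573]
force: [15.2, 15.2, -0.3]
gripper_width: 0.0003
finger_force: 8.3
t 14.8 ang 141.4 r 0.0363 z 0.2463 F [15.2 15.2 -0.3] Tz -0.027 pxF -0.776 N at 45mm -17.9 spoke 135.0
```

Force jumped to about 18 N: the wheel is solid. I'll hold one row to confirm.

```bash
python3 -m handwheel '[0,0,0,0,0,0,1]'; python3 m.py
```

```text
time: 14.92
tcp_pos: [0.524, -0.1659, 0.2463]
tcp_rot: [3.137, -0.003, 1.573]
force: [8.4, 12.0, 1.1]
gripper_width: 0.0006
finger_force: 7.3
t 14.93 ang 141.6 r 0.0366 z 0.2463 F [ 8.4 12.   1.1] Tz 0.019 pxF -0.536 N at 45mm -11.5 spoke 145.0
```

```bash
python3 -m handwheel '[-0.0005,-0.0004,0,0,0,0,1]'; python3 m.py; python3 -m handwheel '[0,0,0,0,0,0,1]'; python3 m.py
```

```text
time: 15.05
tcp_pos: [0.5239, -0.166, 0.2463]
tcp_rot: [3.137, -0.004, 1.573]
force: [13.1, 16.6, -0.3]
gripper_width: 0.0003
finger_force: 8.9
t 15.05 ang 141.9 r 0.0366 z 0.2463 F [13.1 16.6 -0.3] Tz -0.013 pxF -0.772 N at 45mm -17.4 spoke 142.0
time: 15.18
tcp_pos: [0.524, -0.166, 0.2464]
tcp_rot: [3.137, -0.004, 1.573]
force: [11.9, 15.4, 0.4]
gripper_width: 0.0006
finger_force: 8.4
t 15.18 ang 141.8 r 0.0366 z 0.2464 F [11.9 15.4  0.4] Tz -0.079 pxF -0.712 N at 45mm -17.6 spoke 142.0
```

```bash
python3 -m handwheel '[-0.0002,-0.0002,0,0,0,0,1,0,0,0,0,0,0,1]'; python3 m.py
```

```text
time: 15.42
tcp_pos: [0.5239, -0.1661, 0.2464]
tcp_rot: [3.136, -0.004, 1.573]
force: [12.7, 16.6, -0.4]
gripper_width: 0.0009
finger_force: 8.8
t 15.43 ang 141.9 r 0.0366 z 0.2464 F [12.7 16.6 -0.4] Tz -0.011 pxF -0.765 N at 45mm -17.2 spoke 143.0
```

```bash
python3 -m handwheel '[-0.0003,-0.0003,0,0,0,0,1,0,0,0,0,0,0,1]'; python3 m.py
```

```text
time: 15.68
tcp_pos: [0.5238, -0.1662, 0.2464]
tcp_rot: [3.136, -0.004, 1.573]
force: [14.3, 16.0, -0.1]
gripper_width: 0.0008
finger_force: 9.2
t 15.68 ang 142.2 r 0.0365 z 0.2464 F [14.3 16.  -0.1] Tz -0.057 pxF -0.78 N at 45mm -18.6 spoke 138.0
```

Steady at 18.6 N equivalent, within 15–25. Now back off, lift, and head for the thumb pad.

```bash
python3 -m handwheel '[0.004,0.004,0,0,0,0,1,0.004,0.005,0,0,0,0,1,0,0,-0.03,0,0,0,1,0,0,-0.04,0,0,0,1,0,0,-0.045,0,0,0,1,0.03,0,0,0,0,0,1,0.04,0,0,0,0,0,1,0.02,0,0,0,0,0,1]'; python3 -m handwheel '[0,0,0,0,0,0,1,0,0,0,0,0,0,1]'
python3 - <<'E'
from h import *
T=tool(); d=snapshot("wrist"); np.savez("pics/w2.npz",T=T,m=d["mtx"],t=d["tool_from_camera"])
cv2.imwrite("pics/w2.png",d["frame"][:,:,::-1]); print(T[:3,3]); print([wpix(d,[.5428,-.051,.115],T),wpix(d,[.6325,-.0135,.125],T)])
E
```

```text
time: 16.68
tcp_pos: [0.5308, -0.0701, 0.3608]
tcp_rot: [3.141, 0.0, 1.572]
force: [-0.0, -1.0, 0.2]
gripper_width: 0.0008
finger_force: 0.0
time: 16.92
tcp_pos: [0.5309, -0.0724, 0.3604]
tcp_rot: [-3.141, 0.0, 1.57]
force: [0.6, 0.0, -0.3]
gripper_width: 0.0006
finger_force: 0.0
[ 0.53092345 -0.07236501  0.36035699]
[array([329.8590668 , 183.63616183]), array([405.08636111, 153.19468955])]
```

View pics/w2.png

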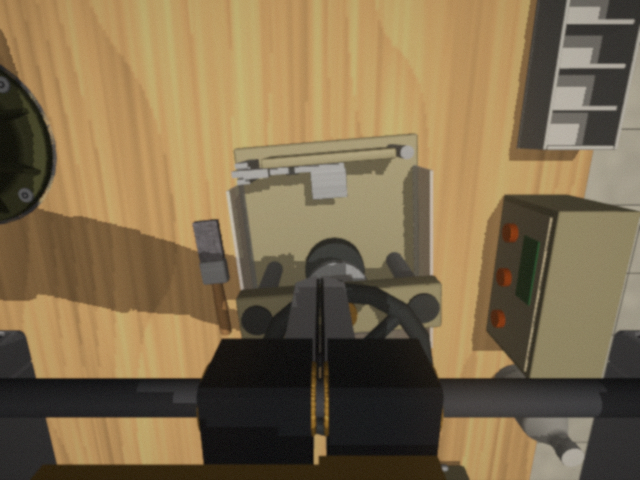

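The wrist view shows the pad at (328,181) against a prediction of (330,184), and the hinge at (406,153), which matches. I'll move over the pad and descend.

```bash
python3 -m handwheel '[0.0264,0.011,0,0,0,0,1,0,0,0.05,0,0,0,1,0,0,0.05,0,0,0,1,0,0,0.05,0,0,0,1,0,0,0.05,0,0,0,1,0,0,0.03,0,0,0,1,0,0,0,0,0,0,1]'; python3 -m handwheel '[0,0,0.01,0,0,0,1,0,0,0.01,0,0,0,1,0,0,0.01,0,0,0,1,0,0,0,0,0,0,1]';python3 -m handwheel '[0,0,0.005,0,0,0,1,0,0,0.005,0,0,0,1]'
```

```text
time: 17.85
tcp_pos: [0.5409, -0.0458, 0.1287]
tcp_rot: [-3.138, -0.0, 1.569]
force: [0.1, 0.2, 0.0]
gripper_width: 0.0005
finger_force: 0.0
time: 18.35
tcp_pos: [0.5416, -0.045, 0.0998]
tcp_rot: [-3.14, -0.0, 1.571]
force: [0.3, -1.3, 0.4]
gripper_width: 0.0004
finger_force: 0.0
time: 18.6
tcp_pos: [0.542, -0.0451, 0.0903]
tcp_rot: [3.141, 0.0, 1.571]
force: [0.4, -0.3, 0.6]
gripper_width: 0.0006
finger_force: 0.0
```

```bash
python3 -m handwheel '[0,0,0.004,0,0,0,1,0,0,0.004,0,0,0,1]'; python3 -m handwheel '[0,0,0.004,0,0,0,1,0,0,0,0,0,0,1]';python3 -m handwheel '[0,0,0.004,0,0,0,1,0,0,0,0,0,0,1]'
```

```text
time: 18.85
tcp_pos: [0.5419, -0.0451, 0.0822]
tcp_rot: [-3.142, -0.0, 1.57]
force: [0.1, 0.5, 0.7]
gripper_width: 0.0007
finger_force: 0.0
time: 19.1
tcp_pos: [0.5417, -0.0451, 0.0781]
tcp_rot: [-3.141, -0.0, 1.571]
force: [0.2, -0.4, -0.1]
gripper_width: 0.0008
finger_force: 0.0
time: 19.35
tcp_pos: [0.5421, -0.0451, 0.0745]
tcp_rot: [3.141, 0.0, 1.57]
force: [1.4, 0.2, 2.2]
gripper_width: 0.0006
finger_force: 0.8
```

```bash
python3 -m handwheel '[0,0,0.004,0,0,0,1,0,0,0.004,0,0,0,1,0,0,0.003,0,0,0,1,0,0,0,0,0,0,1]';python3 -m handwheel '[0,0,0.004,0,0,0,1,0,0,0,0,0,0,1]'
```

```text
time: 19.85
tcp_pos: [0.5417, -0.0451, 0.0631]
tcp_rot: [-3.141, -0.0, 1.57]
force: [0.8, 0.9, 2.2]
gripper_width: 0.0006
finger_force: 0.7
time: 20.1
tcp_pos: [0.5417, -0.0451, 0.0591]
tcp_rot: [-3.141, -0.0, 1.57]
force: [0.5, 0.1, 1.3]
gripper_width: 0.0005
finger_force: 0.6
```

```bash
python3 - <<'E'
from h import *
T=tool();z=np.load("pics/w1.npz"); d=dict(mtx=z["m"],tool_from_camera=z["t"])
f=snapshot("wrist")["frame"]; g=f.astype(int).mean(2)
# gate latch appearance near nose and pad
H=np.array([.6325,-.0135]); w=np.radians(4.1); ex=np.array([np.cos(w),np.sin(w)]); ey=np.array([-ex[1],ex[0]])
for n,a,b,zz in(("hinge",0,0,.125),("free end",-.163,0,.125),("nose",-.18,-.012,.108),("pad",-.09,-.032,.115)):
  p=H+a*ex+b*ey; print(n,p.round(4),wpix(d,[*p,zz],T).round(0))
# arc path of the finger about the hinge
p=T[:2,3]; print("rel",p-H, "radius",np.hypot(*(p-H)))
E
```

```text
hinge [ 0.6325 -0.0135] [532. 247.]
free end [ 0.4699 -0.0252] [159. 273.]
nose [ 0.4538 -0.0383] [144. 285.]
pad [ 0.545  -0.0519] [328. 317.]
rel [-0.09083338 -0.03160313] radius 0.09617411550930059
```

```bash
python3 -m handwheel '[0.004,-0.0003,0,0,0,0,1,0.004,-0.0003,0,0,0,0,1,0.003,-0.0002,0,0,0,0,1,0,0,0,0,0,0,1]';python3 -m handwheel '[0.003,-0.0002,0,0,0,0,1,0.003,-0.0002,0,0,0,0,1,0,0,0,0,0,0,1]';python3 -m handwheel '[0.003,-0.0002,0,0,0,0,1,0.003,-0.0002,0,0,0,0,1,0,0,0,0,0,0,1]'
```

```text
time: 20.65
tcp_pos: [0.5411, -0.0337, 0.0595]
tcp_rot: [-3.142, -0.0, 1.571]
force: [-0.1, 0.7, 0.6]
gripper_width: 0.0004
finger_force: 0.6
time: 21.02
tcp_pos: [0.5407, -0.0278, 0.0594]
tcp_rot: [-3.142, -0.0, 1.571]
force: [1.3, 0.1, 0.5]
gripper_width: 0.0003
finger_force: 0.6
time: 21.4
tcp_pos: [0.5403, -0.0218, 0.0595]
tcp_rot: [3.142, -0.0, 1.571]
force: [-1.1, 0.2, 0.7]
gripper_width: 0.0003
finger_force: 0.6
```

```bash
cat > g.py <<'E'
from h import *
d=snapshot("wrist"); T=tool(); f=cv2.blur(d["frame"],(3,3)).astype(int)
def ch(p):
    r,g,b=p; s=r-b
    return "#" if max(p)<50 else "w" if s>r*.42 else "b" if s>r*.16 else "."
print("cols 20..620 step 8")
for r in range(60,340,7): print(r,"".join(ch(f[r,c]) for c in range(20,624,8)))
H=np.array([.6325,-.0135]); 
for th in (0,5,10,20,40,60,75):
  a=np.radians(184.1-th); p=H+.165*np.array([np.cos(a),np.sin(a)]); print(th,wpix(d,[*p,.125],T).round())
E
python3 g.py
```

```text
cols 20..620 step 8
60 wwwwwwwwwwwwwwwbwwwwwwwwwwwwwwwwwwwwwwwwwwwwwwwwwwwwwwwwwwwwwwwwwwwwwwwwwwww
67 wwwwwwwwwwwwwwwbwwwwwwwwwwwwwwwwwwwwwwwwwwwwwwwwwwwwwwwwwwwwwwwwwwwwwwwwwwww
74 wwwwwwwwwwwwwwwbwwwwwwwwwwwwwwwwwwwwwwwwwwwwwwwwwwwwwwwwwwwwwwwwwwwwwwwwwwww
81 wwwwwwwwwwwwwwwbwwwwwwwwwwwwwwwwwwwwwwwwwwwwwwwwwwwwwwwwwwwwwwwwwwwwwwwwwwww
88 wwwwwwwwwwwwwwwbwwwwwwwwwwwwwwwwwwwwwwwwwwwwwwwwwwwwwwwwwwwwwwwwwwwwwwwwwwww
95 wwwwwwwwwwwwwwwbwwwwwwwwwwwwwwwwwwwwwwwwwwwwwwwwwwwwwwwwwwwwwwwwwwwwwwwwwwww
102 wwwwwwwwwwwwwwwbbwwwwwwwwwwwwwwwwwwwwwwwwwwwwwwwwwwwwwwwwwwwwwwwwwwwwwwwwwww
109 wwwwwwwwwwwwwwwbbwwwwwwwwwwwwwwwwwwwwwwwwwwwwwwwwwwwwwwwwwwwwwwwwwwwwwwwwwww
116 wwwwwwwwwwwwwwwwbwwwwwwwwwwwwwwwwwwwwwwwwwwwwwwwwwwwwwwwwwwwwwwwwwwwwwwwwwww
123 wwwwwwwwwwwwwwwwbwwwwwwwwwwwwwwwwwwwwwwwwwwwwwwwwwwwwwwwwwwwwwwwwwwwwwwwwwww
130 wwwwwwwwwwwwwwwwbwwwwwwwwwwwwwwwwwwwwwwwwwwwwwwwwwwwwwwwwwwwwwwwwwwwwwwwwwww
137 wwwwwwwwwwwwwwwwbwwwwwwwwwwwwwwwwwwwwwwwwwwwwwwwwwwwwwwwwwwwwwwwwwwwwwwwwwww
144 wwwwwwwwwwwwwwwwbwwwwwwwwwwwwwwwwwwwwwwwwwwwwwwwwwwwwwwwwwwwwwwwwwwwwwwwwwww
151 wwwwwwwwwwwwwwwwbwwwwwwwwwwww
[... 1558 characters left out ...]
bbbbbbbbbbbbb.....bwwwwwwwww
291 wwb..................bbbb..bbbbb.....#....bbbbbbbbbbbbbbbbbbb......wwwwwwwww
298 wwbbbbbb...........#bbbbbbbbbbbb.....#....bbbbbbbbbbbbbbbbbbbb.....wwwwwwwww
305 wwwwwwww...........bbbbbbbbbbbbb.....##...bbbbbbbbbbbbbbbbbbbb.....wwwwwwwww
312 wwwwwwww...........bbbbbbbbbbbbb.....##...bbbbbbbbbbbbbbbbbbbbb...bbbwwwwwww
319 wwwwwwwww......###bbbbbbbbbbbbbb.....##...bbbbbbbbbbbbbbbbbbbbbbbbbbbbwwwwww
326 wwwwwwwwwwwb...##.bbbbbbbbbbbbbb.....##...bbbbbbbbbbbbbbbbbbbbbbbbbbbbbwwwww
333 .wwwwwwwwwww..##b.bbbbbbbbbbbbbb.....##...bbbbbbbbbbbbbbbbbbbbbbbbbbbb.wwww.
0 [164. 320.]
5 [159. 291.]
10 [157. 261.]
20 [162. 197.]
40 [213.  62.]
60 [321. -63.]
75 [ 436. -131.]
```

The profile shows the gate's free end near (140,255), so it is roughly 8–10° open and the nose is out. Now I'll swing it along the arc about the hinge.

```bash
python3 -m handwheel '[0.0057,-0.0002,0,0,0,0,1,0.0057,-0.0001,0,0,0,0,1,0.0057,0.0004,0,0,0,0,1,0.0056,0.0006,0,0,0,0,1,0,0,0,0,0,0,1]'; python3 -m handwheel '[0.011,0.0025,0,0,0,0,1,0.0107,0.0038,0,0,0,0,1,0.0101,0.005,0,0,0,0,1,0,0,0,0,0,0,1]'; python3 g.py | awk 'NR%2==1'
```

```text
time: 22.08
tcp_pos: [0.541, 0.0012, 0.0594]
tcp_rot: [-3.141, -0.0, 1.571]
force: [1.2, 0.4, 1.8]
gripper_width: 0.0002
finger_force: 0.9
time: 22.58
tcp_pos: [0.5524, 0.0334, 0.0593]
tcp_rot: [-3.141, -0.0, 1.572]
force: [0.3, 1.3, 1.4]
gripper_width: 0.0002
finger_force: 0.8
cols 20..620 step 8
67 wwwwwwwwwwwwwbwwwwwwwwwwwwwwwwwwwwwwwwwwwwwwwwwwwwwwwwwwwwwwwwwwwwwwwwwwwwww
81 wwwwwwwwwwwww..bwwwwwwwwwwwwwwwwwwwwwwwwwwwwwwwwwwwwwwwwwwwwwwwwwwwwwwwwwwww
95 wwwwwwwwwwww.....bwwwwwwwwwwwwwwwwwwwwwwwwwwwwwwwwwwwwwbwwwwwwwwwwwwwwwwwwww
109 wwwwwwwwwwwwwb.....bwwwwwwwwwwwwwwwwwwwwwwwwwwwwwwwwwwwwwwwwwwwwwwwwwwwwwwww
123 wwwwwwwwwwwwwwwb.....bwwwwwwwwwwwwwwwwwwwwwwwwwwwwwwwwwwwwwwwwwwwwwwwwwwwwww
137 wwwwwwwwwwwwwwbww......bwwbbbbbwwwwwwwwwwwwwwwwwwwwwwwwwwwwwwwwwwwwwwwwwwwww
151 wwwwwwwwwwwwwwbwb........bbbbbbbbwwwwwwwwwwwwwwwwwwwwwwwwwwwwwwwwwwwwwwwwwww
165 wwwwwwwwwwwwwwbwwwb........bbbbbbbbwwwwwwwbwwwwwwwwwwwwwwwwwwwwwwwwwwwwwwwww
179 wwwwwwwwwwwwwwbbwwwww.......bbbbbbbbwwwwwwwwwwwwwwwwwwwwwwwwwwwwwwwwwwwwwwww
193 wwwwwwwwwwwwwwwbwwwwwwwb......bbbbbbbbwwwwwwwwwwwwwwwwwwwwwwwwwwwwwwwww
[... 159 characters left out ...]
wwwwwwww
235 wwwwwwwwwwwwwwwbwwwwwwwwwwwwwwwww..bbbbbbbbwwwwwwwwwwwwwwwwwwwwwwwwwwwwwwwww
249 wwwwwwwwwwwwwwwwbwwwwwwwwwwwwwwwwwb..bbbbbbbbwwwwwwbwwwwwwwwwwwwwwwwwwwwwwww
263 wwwwwwwwwwwwwwwwbwwwwwwwwwwwwwwwb......bbbbbbbwwwwwwwwwwwwwwwwwwwwwwwwwwwwww
277 wwwwwwwwwwwwwwwwbwwwwwwwwwwwwww.........bbbbbbbbbbbbbbbbbbwwwwwwwwwwwwwwwwww
291 wwwwwwwwwwwwwwwwwwwwwbbbbbbbb........#....bbbbbbbbbbbbbbbbwwwwwwwwwwwwwwwwww
305 wwwwwwwwwwwwwwbbbbbbbbbbbbbbbbbb.....##..bbbbbbbbbb..bbbbbwwwwwwwwwwwwwwwwww
319 wwwwwwwwwwwwwwbbbbbbbbbbbbbbbbbbbb...##...bbbbbbbbbbb.bbbbwwwwwwwwwwwwwwwwww
333 #wwwwwwwwwwwwwbb####bbbbbbbbbbbbbb...##...bbbbbbbbbbbb.bbbwwwwwwwwwwwwwwwww#
5 [148. 395.]
20 [150. 316.]
60 [291. 103.]
```

Gate clearly swinging (about 45–50°), with the latch bar out. Continue to about 75–80°.

```bash
python3 -m handwheel '[0.0094,0.0062,0,0,0,0,1,0.0086,0.0074,0,0,0,0,1,0.0077,0.0083,0,0,0,0,1,0.0065,0.0092,0,0,0,0,1,0,0,0,0,0,0,1]'; python3 g.py | awk 'NR%2==1'
```

```text
time: 23.25
tcp_pos: [0.5839, 0.0653, 0.0592]
tcp_rot: [3.142, -0.0, 1.571]
force: [0.9, 0.5, 0.8]
gripper_width: 0.0004
finger_force: 0.8
cols 20..620 step 8
67 wwwwwwwwwwwwwwwwwwwwwwwwwwwwwwwb..bwwwwwwwwwwwwwwwwwwwwwwwwwwwwwwwwwwwwwwwww
81 wwwwwwwwwwwwwwwwwwwwwwwwwwwwwwww...wwwwwwwwwwwwwwwwwwwwwwwwwwwwwwwwwwwwwwwww
95 wwwwwwwwwwwwwwwwwwwwwwwwwwwwwwww....wwwwwwwwwwwwwwwwwwwwwwwwwwwwwwwwwwwwwwww
109 wwwwwwwwwwwwwwwwwwwwwwwwwwwwwwww....bwwwwwwwwwwwwwwwwwwwwwwwwwwwwwwwwwwwwwww
123 wwwwwwwwwwwwwwwwwwwwwwwwwwwwwwwww....bbbwwwwwwwwwwwwwwwwwwwwwwwwwwwwwwwwwwww
137 wwwwwwwwwwwwwwwwwwwwwwwwwwwwwwwwwb...bbbbwwwwwwwwwwwwwwwwwwwwwwwwwwwwwwwwwww
151 wwwwwwwwwwwwwwwwwwwwwwwwwwwwwwwwww....bbbwwwwwwwwwwwwwwwwwwwwwwwwwwwwwwwwwww
165 wwwwwwwwwbwwwwwwwwwwwwwwwwwwwwwwwwb...bbbbwwwwwwwwwwwwwwwwwwwwwwwwwwwwwwwwww
179 wwwwwwwwwwwwwwwwwwwwwwwwwwwwwwwwwwww..bbbbwwwwwwwwwwwwwwwwwwwwwwwwwwwwwwwwww
193 wwwwwwwwwwwwwwwwwwwwwwwwwwwwwwwwwwww...bbbbwwwwwwwwwwwwwwwwwwwwwwwwwwwwwwwww
207 wwwwwwwwwwbwwwwwwwwwwwwwwwwwwwwwwwwwb..bbbbwwwwwwwwwwwwwwwwwwwwwwwwwwwwwwwww
221 wwwwwwwwwwwwwwwwwwwwwwwwwwwwwwwwwwwwwb..bbbwwwwwwwwwwwwwwwwwwwwwwwwwwwwwwwww
235 wwwwwwwwwwwwwwwwwwwwwwwwwwwwwwwwwwwwww..bbbbwwwwwwwwwwwwwwwwwwwwwwwwwwwwwwww
249 wwwwwwwwwwwbwwwwwwwwwwwwwwwwwwwwwwbb.....bbbwwwwwwwwwwwwwwwwwwwwwwwwwwwwwwww
263 wwwwwwwwwwwbwwwwwwwwwwwwwwwwww...........bbbbwwwwwwwwwwwwwwwwwwwwwwwwwwwwwww
277 wwwwwwwwwwwbwwwwwwwwwwwwwwwwwww...........bbbwwwwwwwwwwwwwwwwwwwwwwwwwwwwwww
291 wwwwwwwwwwwwwwwwwwwwwwwwwwwwwwww.....#....bbbbwwwwwwwwwwwwwwwwwwwwwwwwwwwwww
305 wwwwwwwwwwwwbwwwwwwwwwwwwwwwwwwwb....##..bwbbbwwwwwwwwwwwwwwwwwwwwwwwwwwwwwb
319 wwwwwwwwwwwwwwwwwwwwwwwwwwwwwwbb#b...##...bbbbbbbbbbwwwwwwwwwwwwwwwwwwwwwww.
333 #wwwwwwwwww###########bbbbbbbbbbbb...##...bbbbbbbbbbwwwwwwwwwwwwwwwwwwwwwww#
5 [ 95. 448.]
20 [ 93. 376.]
60 [216. 186.]
```

Gate strip slope gives about 73° open. Lift straight up and clear, then verify numerically.

```bash
python3 -m handwheel '[0,0,-0.004,0,0,0,1,0,0,-0.01,0,0,0,1,0,0,-0.03,0,0,0,1,0,0,-0.06,0,0,0,1,0,0,-0.06,0,0,0,1,0,0,-0.06,0,0,0,1,0,0,-0.05,0,0,0,1,0,0,0,0,0,0,1]'
python3 - <<'E'
from h import *
d=snapshot("wrist"); T=tool(); f=cv2.blur(d["frame"],(3,3)).astype(int)
def ch(p):
    r,g,b=p; s=r-b
    return "#" if max(p)<50 else "w" if s>r*.42 else "b" if s>r*.16 else "."
for r in range(130,330,8): print(r,"".join(ch(f[r,c]) for c in range(200,520,5)))
for th in (50,60,70,75,80):
  a=np.radians(184.1-th); p=np.array([.6325,-.0135])+.165*np.array([np.cos(a),np.sin(a)]); print(th,wpix(d,[*p,.125],T).round())
print(wpix(d,[.6325,-.0135,.125],T))
s=snapshot("side"); a=s["frame"].astype(int)
for r in range(297,310): print(r," ".join("%3d"%v for v in a[r,334:360:2].mean(1)))
t=snapshot("top")["frame"].astype(int)
E
```

```text
time: 24.3
tcp_pos: [0.5839, 0.0646, 0.3381]
tcp_rot: [3.135, -0.001, 1.57]
force: [0.3, -0.6, 0.3]
gripper_width: 0.0007
finger_force: 0.0
130 bwwwwwwwwwwwwwwwwwwww..bbwwwwwwwwwwwwwwwwwwwwwwwwwwwwwwwwwbbbb..
138 wwwwwwwwwwwwwwwwwwwwwb.bbbwwwwwwwwwwwwwwwwwwwwwwwwwwwwwwwwbbb...
146 wwwwwwwwwwwwwwwwwwwwwwb.bbwwwwwwwwwwwwwwwwwwwwwwwwwwwwwwwwbbbb..
154 wwwwwwwwwwwwwwwwwwwwwwb.bbbwwwwwwwwwwwwwwwwwwwwwwwwwwwwwwbbbbb..
162 wbwwwwwwwwwwwwwwwwwwwwwbbbbwwwwwwwwwwwwwwwwwwwwwwwwwwwwwwbbbbb..
170 wbwwwwwwwwwwwwwwwwwwwwwb.bbwwwwwwwwwwwwwwwwwwwwwwwwwwwwwwbbbb...
178 wbwwwwwwwwwwwwwwwwwwwwww.bbbwwwwwwwwwwwwwwwwwwwwwwwwwwwwwbbbb...
186 wbwwwwwwwwwwwwwwwwwwb.....bbwwwwwwwwwwwwwwwwwwwwwwwwwwwwwbbbb...
194 wbwwwwwwwwwwwwwwwww.......bbbwwwwwwwwwwwwwwwwwwwwwwwwwwwbbbbb...
202 wwbwwwwwwwwwwwwwwwwb.......bbwwwwwwwwwwwwwwwwwwwwwwwwwwwbbbbb...
210 wwwwwwwwwwwwwwwwwwww.......bbbwwwwwwwwwwwwwwwwwwwwwwwwwwbbbb....
218 wwbwwwwwwwwwwwwwwwwwb...bbwwbbbwwwwwwwwwwwwwwwwwwwwwwwwwbbbb....
226 wwbwwwwwwwwwwwwwwwwwwwwwwwwwbbbwwwwwwwwwwwwwwwwwwwwwwwwwbbbb....
234 wwbwwwwwwwwwwwwwbbbbbbbbbbbbbbbbbbbbwwwwwwwwwwwwwwwwwwwwbbb
[... 895 characters left out ...]
 144 146 143 142 127 127 125
298 127 127 134 145 145 142 143 144 143 142 127 126 125
299 128 127 126 145 144 146 142 143 138 137 127 126 115
300 127 127 126 142 140 147 137 133 113 113 127 122 119
301 125 127 128 125 119 127 127 126 128 128 126 111 138
302 109 126 128 127 126 128 127 126 127 127 121 101 170
303 108 114 128 127 127 128 127 127 126 125 105 113 187
304 107 110 114 128 127 126 125 128 124 107 105 147 186
305 110 107 113 115 114 115 115 113 111 107 120 186 186
306 104  93 108 113 114 113 114 111 110 107 157 187 187
307  76  55  92 111 110 110 109 107 105 101 180 186 186
308  55  62  87  87  96 100  95  93  87  87 138 187 186
309  66  81  81  82  81  82  83  86  87  88  92 178 186
```

The gate's free end sits near (318,135), about 75°. The platen has stayed up against the sleeve and the robot is clear, so I'm handing in.

```bash
python3 -c "
from rig import env
print(env.close_job())"
```

```text
the job is handed in; nothing more can be done
None
```

The job is handed in at about 24 s: the ram is up and hand-tight on its stop (about 18 N measured at 45 mm), the latch was lifted by its pad, the gate is open about 75°, nothing else was seen to move, and the robot is clear of everything.

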